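# Load a slide magazine past the spring gate of a slide scanner

## Robot

A 7-joint arm with a two-finger parallel gripper is mounted at the origin on the work surface. World frame = base frame: x ahead of the robot, y to its left, z up, the work surface at z = 0. Lengths are in mm, angles in rad, forces in N, time in s.
With the tool pointing down it reaches from about 425 to 1025 mm from the base axis. Payload 3.6 kg.
Tool frame: the origin (TCP) lies between the finger pads; the fingertips stand 17 mm ahead of it and the grasp point (between the pads) lies 2 mm behind it; z points along the fingers, y is the line along which they close (so a half turn about z gives the same grasp; the last joint's range is limited). The gripper opens to 85 mm and grips with 20 to 120 N. Pads are 22 mm wide; open, the fingers measure 114 mm over their backs; the gripper's body (76 mm by 85 mm) begins 54 mm behind the grasp point. The pads swing forward as they close: fully open they stand 13 mm farther back than shut.
Start: joints at [1.008, 0.591, 0.048, 1.609, -0.033, 0.943, -0.034], TCP at [328.216, -646.455, 248.302] pointing down, gripper open.
Joint ranges: [-2.69, 2.69], [-0.47, 2.24], [-1.27, 1.36], [0.19, 2.51], [-1.53, 4.68], [0.08, 2.07], [-3.09, 3.09]. Speed limits (rad/s): [2.57, 2.57, 3.14, 3.14, 3.14, 3.14, 3.14].

## Interface

Orientations are given as a unit quaternion [x, y, z, w].
In Python, from workcell import arm, viewer gives the robot as it stands.
- The arm moves only by the tool servo_tool, never from a script. Its argument "moves" is a list of rows, each a list of 2 entries, a list of its own where there are three numbers: the shift along the tool's x, y, z in mm, then the turn about the tool's z in degrees. A call has 1 to 12 rows; each row shifts and turns the commanded pose from where the row before left it, along the tool's axes as they then stand; what a row does not reach is not made up. A row lasts 1/10 s, in which the tool goes at most 50 mm and 8.59 degrees, less where a joint would pass 70% of its speed; a pose out of reach is approached as far as the arm can. A call with a gripper value outside its range is refused whole. "gripper" is the closure, from -1 (fully open) to 1 (shut), set as the call begins (left out, the last holds). The fingers move at their own pace and stop on an object; "newtons" is the grip in N (left out, the last holds). Time passes only in rows, so rows that do not move let the fingers close. It gives the time, the measured TCP pose, the force, the opening and the grip force at its end, in the units of the state.
- arm.observe(): the state, without advancing time (a new reading comes with each control period).
- viewer.camera(name): name is "scene" or "top"; returns the picture (384x512x3 uint8, blue, green, red); there is no depth.
- viewer.get_calibration(name): a dict with "camera_matrix" (3x3 intrinsics, pixels), "R" (3x3) and "t" (3): a world point X has camera coordinates R X + t. Camera axes: x right, y down, z forward; pixel columns grow to the right and rows downward; lengths in mm; the calibration is good to about 2 mm. A picture is of the moment at which its call begins. get_calibration takes no time and is no camera call.
- arm.finish_job(): hands the job in; it is judged then, once.
Trained networks look in the newest picture that a camera, given by its name, has taken for a name from the list of things; names that differ only in an ending like _2 or _b are one class to them, and where a whole thing is asked for, a point or a joint stands for the part that bears it (a point fixed in the world has none). Each returns a list of dicts, best first, with "score" (0 to 1); they miss things now and then, are a little off and sometimes report something else, mostly with a low value. They report only what shows in the picture. A call takes as long as a camera call. They do not tell look-alikes from the thing itself.
- viewer.look_for(camera, label): "extent" ([left, top, right, bottom] in pixels, round what is visible of it).
- viewer.tip_of(camera, label): "at" ([column, row] in pixels: a listed point, or the origin of a listed thing).
The state is a dict: "t": time; "joint_pos": joint angles; "joint_vel": joint speeds; "effort": joint torques, N m; "tcp_pos": TCP position; "eef_rot": TCP orientation; "wrist_force": force on the tool from outside, world axes, zero at the start; "torque": the same for the moment, N m; "width": opening from 0.0 (shut) to 1.0 (fully open); "gripper_force": force on a finger pad.
Only numpy, scipy, OpenCV 4.12 (cv2) and the standard library are available. Lean on these libraries where they do the work, as an engineer would, in place of code of your own. Each camera call takes 0.05 s, during which the arm holds its last target. There are 200 camera calls.

## Task

Load the slide magazine into the slide scanner: with one fingertip press the gate's long finger bar in towards the trough wall and keep it there, so that the spring gate stays open, and with the other fingertip push the magazine by the back of its upright handle plate along the trough, past the open gate, until it is fully home against the end stop. Then let go of the bar so that the gate shuts behind the magazine (over its neck), and take the hand away. Only push: do not lift or tip the magazine, never let the gate touch it, and leave the other things on the desk where they are.

Things in the scene. Friction and masses are not known exactly. Their poses are not given: they have to be found in the camera images.
- scanner: Fixed white slide scanner; an open-topped channel runs along its side nearest the robot. Origin: on the desk, mid-channel, in the gate's plane; y = loading direction along the channel, x = across it, away from the robot, z up. In mm: channel x -32 to 32, floor z 5, y from -240 (open end) to 106 (stop). Its deck is x 32 to 120, y -70 to 226, 62 high; a 110 high housing beyond, x 118 to 228.
- trough (a point): Loading end of the channel: middle of the open end of its floor (scanner y -240, z 5 mm). The open trough runs from here to the gate (scanner y 0). Its near wall is scanner x -37 to -32 and 62 mm high; its far wall, x 32 to 37, is 30 mm high. Outside the near wall the desk is clear for 65 mm but for the finger bar. Past the gate the near wall is 45 mm high.
- gate (a joint): Angle of the spring gate, rad: 0 shut, 0.95 fully open. Its shaft runs along the top of the trough's near wall (scanner x -36, z 66 mm, parallel to y). Pressing its finger bar to the wall (scanner +x) opens it; the spring (about 4 N at the bar's edge) shuts it in about 0.5 s when let go. The magazine passes under the shutter from 0.72 rad. Open, the shutter reaches up to 115 mm above the desk.
- bar_edge (a point): Middle of the round lower edge (6 mm thick) of the aluminium finger bar, a strip hanging from the shaft outside the near wall: 32 mm from shaft to edge, 186 mm long (scanner y -236 to -50). Edge centre in scanner mm: x -36 - 32 sin(0.98 - gate angle), z 66 - 32 cos(0.98 - angle): x -63, z 48 when shut. A finger pressing it may slide along it.
- shutter (a point): Middle of the lower edge of the gate's aluminium shutter, 3 mm thick, across the channel at scanner y -3.5 to -0.5. This point is at scanner x 11, z 28 mm when shut. Shut, it hangs over x -13 to 21 down to 42 mm above the desk, and over x 1 to 21 down to 28 mm, with room below for the magazine's neck. Pressing the bar swings it up and over towards the housing.
- magazine: Grey slide magazine, about 0.2 kg, loose in the trough, nose to the gate. Origin: underside, middle of its slide box; y to its nose, z up. Slide box full of white-framed slides: 60 wide, 100 long (y -50 to 50), 53 high. A low neck, 26 wide, 13 high, runs back to an upright handle plate 42 wide, 41 high (y -104 to -96). Home: origin at scanner y 56, neck and plate still outside the gate.
- handle_back (a point): Middle of the back face of the magazine's handle plate, 24 mm above the magazine's underside: the place to push. On loading it moves to scanner y -48.
- nose (a point): Foot of the magazine's nose, middle of the front face, at the underside.
- home (a point): Point of the channel floor at the middle of the end stop's face, where the nose belongs.
- slide_box: Bystander: grey slide storage box with clear lid, 64 x 80 x 52 mm; origin under its middle.
- loupe: Bystander: white slide loupe, 42 mm across, 44 mm high; origin under its middle.
- puffer: Bystander: orange rubber dust puffer, 46 mm across, 52 mm high; origin under its middle.
- pen_cup: Bystander: white cup of pens, 72 mm across, cup 95 mm high, pens to 170 mm; origin under its middle.
- clock: Bystander: white alarm clock, 40 x 84 x 85 mm; origin under its middle.
- mouse: Bystander: black computer mouse, 105 x 60 x 34 mm, on its mat; origin under its middle.
- carton: Bystander: small blue carton, 70 x 100 x 85 mm; origin under its middle.
There are look-alikes about, which are no part of the job. What is shaped like the magazine but orange or red is not meant.

How it is judged:
By the outcome, as a careful person would: the job done as asked, in the order asked, and still so for the second after the job is handed in, with the robot touching nothing.
It also fails if it takes over 43 s, if anything falls off the work surface, if the arm or the gripper's body presses on something with over 40 N, if the wrist force passes 120 N, or if a joint passes its speed limit or range.

## Working session

There is one attempt and no reset: what is moved stays moved. The work goes in short steps, Python scripts to look and compute and a tool call to move; the robot and the scene stay as the last step left them, time stands still between calls to the robot, and variables do not carry over. Pictures are saved under pics/ and viewed, at most 10 in all, crops included, and the job is handed in when it is done.

Besides the shell and the picture viewer there is one more tool, called after "Call:" as name(argument=value, ...), one argument or row to a line, values as JSON. servo_tool: Moves the arm, as the interface text tells. Its arguments: {"type":"object","properties":{"moves":{"type":"array"},"gripper":{"type":"number"},"newtons":{"type":"number"}},"required":["moves"]}

```bash
mkdir -p pics; cat > h.py <<'E'
import numpy as np, cv2
from workcell import arm, viewer
def ray(cam,px):
    c=viewer.get_calibration(cam);K=np.array(c["camera_matrix"]);R=np.array(c["R"]);t=np.array(c["t"]).ravel()
    d=R.T@np.linalg.inv(K)@np.array([px[0],px[1],1.]);return -R.T@t,d
def atz(cam,px,z):
    o,d=ray(cam,px);return o+d*(z-o[2])/d[2]
def proj(cam,X):
    c=viewer.get_calibration(cam);p=np.array(c["camera_matrix"])@(np.array(c["R"])@np.array(X,float)+np.array(c["t"]).ravel());return p[:2]/p[2]
E
python3 - <<'E'
from h import *
np.set_printoptions(precision=1,suppress=True)
for n in("scene","top"):
    im=viewer.camera(n);cv2.imwrite(f"pics/{n}0.png",cv2.resize(im,(768,576)))
    print(n,ray(n,(256,192)))
Z=dict(scanner=0,trough=5,bar_edge=48,shutter=28,magazine=5,handle_back=29,nose=5,home=5)
for n in("top","scene"):
  for l,z in Z.items():
    for r in viewer.tip_of(n,l)[:3]: print(n,l,round(r["score"],2),np.array(r["at"]),atz(n,r["at"],z))
s=arm.observe();print(s["t"],s["tcp_pos"],s["eef_rot"],s["wrist_force"],s["width"])
E
```

```text
scene (array([1050.8,  654.3,  960.2]), array([-0.4, -0.6, -0.7]))
top (array([ 432.7,   -6.6, 1541.4]), array([ 0.1, -0. , -1. ]))
top scanner 0.55 [215.8 190. ] [547.9  85.7   0. ]
top trough 0.57 [289.  173.1] [ 599.1 -151.8    5. ]
top trough 0.48 [233.4 184. ] [566.2  28.4   5. ]
top bar_edge 0.62 [264.1 199.7] [511.8 -68.1  48. ]
top shutter 0.88 [215.2 185.2] [561.2  85.7  28. ]
top shutter 0.65 [184.2 197.2] [524.3 184.4  28. ]
top magazine 0.81 [320.7 260.7] [ 317.  -246.9    5. ]
top magazine 0.71 [249.8 181.7] [572.9 -24.6   5. ]
top magazine 0.63 [171.4 275.5] [277.2 228.7   5. ]
top handle_back 0.88 [325.3 229.8] [ 415.2 -260.2   29. ]
top handle_back 0.71 [280.  175.6] [ 588.9 -120.7   29. ]
top handle_back 0.23 [247.2 183.4] [565.4 -16.   29. ]
top nose 0.96 [232.  183.8] [566.9  32.9   5. ]
top nose 0.89 [318.7 278.6] [ 260.8 -239.     5. ]
top nose 0.83 [165.5 255.2] [341.4 247.5   5. ]
top home 0.64 [183.1 199.5] [518.4 190.8   5. ]
top home 0.64 [249.5 230.2] [417.  -21.4   5. ]
scene scanner 0.7 [261.5 237.2] [564.9  76.8   0. ]
scene scanner 0.6 [259.4 233.7] [56
[... 213 characters left out ...]
5] [514.7 -69.7  48. ]
scene shutter 0.81 [259.1 231.1] [569.5  70.   28. ]
scene magazine 0.98 [257.7 157.6] [ 327.6 -234.8    5. ]
scene magazine 0.95 [354.3 222.5] [290.1 225.    5. ]
scene magazine 0.75 [241.9 219.2] [570. -20.   5.]
scene handle_back 0.78 [371.9 199.8] [184.9 206.2  29. ]
scene handle_back 0.7 [219.5 202. ] [ 594.4 -112.4   29. ]
scene handle_back 0.69 [233.5 156.3] [ 413.1 -277.3   29. ]
scene nose 0.94 [265.1 150.3] [ 275.9 -251.4    5. ]
scene nose 0.77 [351.1 232.8] [331.5 247.5   5. ]
scene nose 0.74 [254.8 226.2] [555.5  30.7   5. ]
scene home 0.58 [292.7 252.3] [530.1 185.8   5. ]
0.9 [ 328.2 -646.5  248.3] [ 1.   0.2 -0.   0. ] [ 0.2 -0.4  0.3] 0.999960481467552
```

View pics/top0.png

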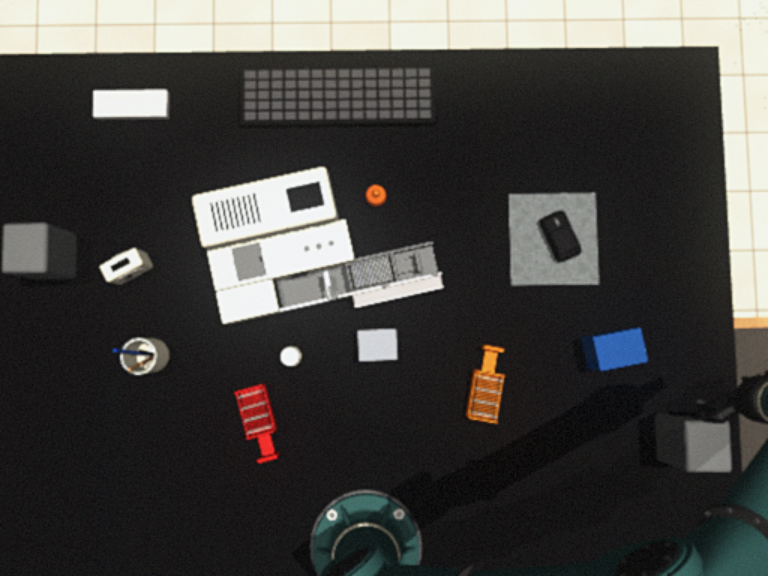

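View pics/scene0.png

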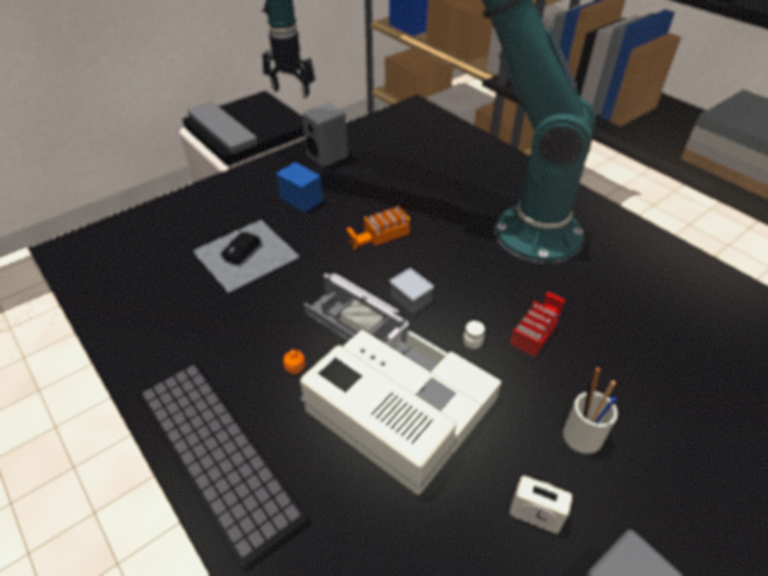

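The top picture shows the trough lying from about (438,262) to (350,285) with the bar in front of it at (355,300)–(441,285). The grey magazine is inside, and its orange and red copies lie elsewhere. Next I fit the scanner pose and check it with an overlay.

```bash
cat >> h.py <<'E'
from scipy.optimize import least_squares
def S2W(p,P):
    P=np.atleast_2d(P).astype(float);c,s=np.cos(p[2]),np.sin(p[2])
    return np.c_[p[0]+c*P[:,0]-s*P[:,1],p[1]+s*P[:,0]+c*P[:,1],P[:,2]]
def W2S(p,X):
    c,s=np.cos(p[2]),np.sin(p[2]);d=np.array(X[:2])-p[:2];return np.array([c*d[0]+s*d[1],-s*d[0]+c*d[1]])
E
cat > ov.py <<'E'
from h import *
def overlay(p,my,tag):
    L=[]
    def box(x0,x1,y0,y1,z): L.append([(x0,y0,z),(x1,y0,z),(x1,y1,z),(x0,y1,z),(x0,y0,z)])
    box(32,120,-70,226,62);box(118,228,-70,226,110);box(-37,-32,-240,0,62);box(32,37,-240,-70,30)
    L+= [[(-63,-236,48),(-63,-50,48)],[(-32,106,45),(32,106,45)],[(-30,my+50,58),(30,my+50,58),(30,my-50,58),(-30,my-50,58),(-30,my+50,58)],[(-21,my-104,46),(21,my-104,46)],[(-32,-240,5),(32,-240,5)]]
    o=[]
    for n,(x,y,w,h) in dict(top=(120,100,190,130),scene=(190,170,150,150)).items():
        k=4;im=cv2.resize(cv2.imread(f"pics/raw_{n}.png")[y:y+h,x:x+w],None,fx=k,fy=k,interpolation=cv2.INTER_CUBIC)
        for l in L:
            q=np.array([(proj(n,X)+.5-[x,y])*k for X in S2W(p,l)]).astype(np.int32)
            cv2.polylines(im,[q],False,(0,0,255),1,cv2.LINE_AA)
        cv2.imwrite(f"pics/{tag}_{n}.png",im)
E
python3 - <<'E'
from h import *; import ov
np.set_printoptions(precision=3,suppress=True)
for n in("top","scene"): cv2.imwrite(f"pics/raw_{n}.png",viewer.camera(n))
obs=[("top",(0,0,0),(215.8,190)),("top",(0,-240,5),(289,173.1)),("top",(-63,-143,48),(264.1,199.7)),("top",(11,-2,28),(215.2,185.2)),("top",(0,106,5),(183.1,199.5)),
("scene",(0,0,0),(261.5,237.2)),("scene",(0,-240,5),(208.9,200.8)),("scene",(-63,-143,48),(245.6,194.5)),("scene",(11,-2,28),(259.1,231.1)),("scene",(0,106,5),(292.7,252.3))]
f=lambda p:np.concatenate([proj(n,S2W(p,X)[0])-u for n,X,u in obs])
r=least_squares(f,[550,80,.226],loss="soft_l1",x_scale=[10,10,.1]);p=r.x;print(p,f(p).reshape(-1,2))
for n,u,z in [("top",(249.8,181.7),5),("scene",(241.9,219.2),5),("top",(280,175.6),29),("scene",(219.5,202),29),("top",(232,183.8),5),("scene",(254.8,226.2),5)]: print(W2S(p,atz(n,u,z)))
ov.overlay(p,-57,"ov1")
E
```

```text
[549.903  83.397   0.203] [[ 0.692 -0.614]
 [-0.048  0.224]
 [ 0.396 -1.682]
 [ 0.657  0.019]
 [ 1.112 -3.156]
 [ 4.913 -1.055]
 [ 3.708  0.113]
 [-0.505  0.376]
 [ 4.807  1.321]
 [ 0.695  0.03 ]]
[   0.724 -110.459]
[  -1.185 -105.377]
[  -3.04  -207.809]
[   4.04  -200.748]
[  6.458 -52.886]
[ -5.125 -52.744]
```

View pics/ov1_top.png

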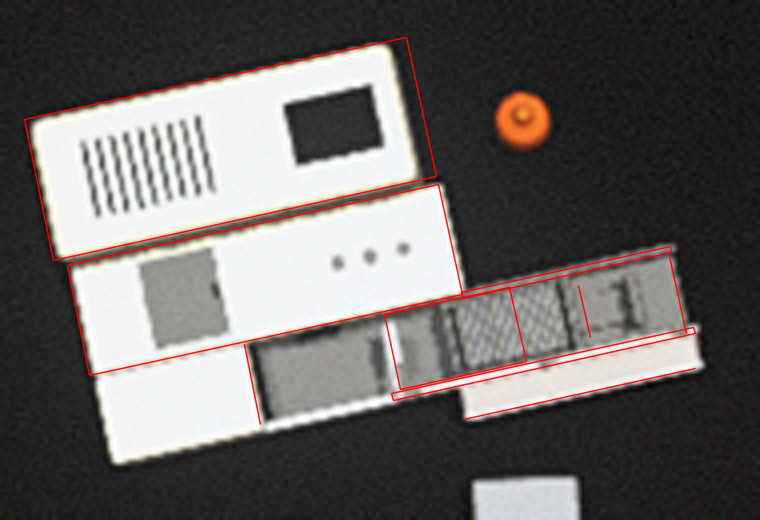

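View pics/ov1_scene.png

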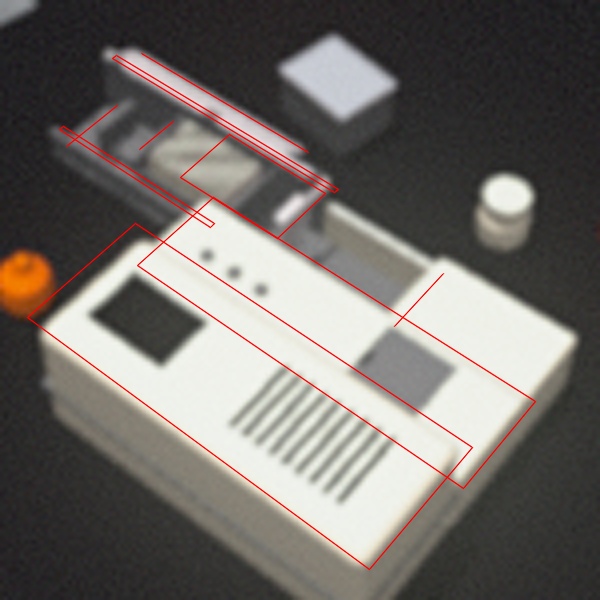

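The overlay is within about 3 mm. In the scene crop the trough end sits about 10 crop px (2.5 px) further out than drawn, at (52,132). I refit on clear corners and take the magazine along with it.

```bash
python3 - <<'E'
from h import *; import ov
np.set_printoptions(precision=3,suppress=True)
T=[((-37,226,62),(113,465)),((32,226,62),(92,376)),((120,226,62),(69,265)),((120,-70,62),(440,184)),((32,-70,62),(464,293)),((37,-240,30),(675,246)),((32,106,62),(247,345))]
S=[((37,-240,30),(52,132)),((32,-70,62),(212,201)),((-37,106,62),(440,258)),((-37,226,62),(577,338))]
obs=[("top",X,np.array(u)/4+[119.5,99.5]) for X,u in T]+[("scene",X,np.array(u)/4+[189.5,169.5]) for X,u in S]
f=lambda p:np.concatenate([proj(n,S2W(p,X)[0])-u for n,X,u in obs])
r=least_squares(f,[550,80,.21],loss="soft_l1",x_scale=[10,10,.1]);p=r.x;print(p,f(p).reshape(-1,2))
ft=least_squares(lambda p:f(p)[:14],p,x_scale=[10,10,.1]).x;fs=least_squares(lambda p:f(p)[14:],p,x_scale=[10,10,.1]).x;print(ft,fs)
# magazine picks: plate top and box rear edge in crops
for n,u,z in [("top",(633,303),46),("top",(566,320),58),("scene",(128,143),46)]:
    print(n,W2S(p,atz(n,np.array(u)/4+([119.5,99.5] if n=="top" else [189.5,169.5]),z)))
for n,l,z in [("top","magazine",5),("scene","magazine",5),("top","handle_back",29),("scene","handle_back",29)]:
    for q in viewer.look_for(n,l)[:3]: print(n,l,q)
    for q in viewer.tip_of(n,l)[:4]: print(n,l,W2S(p,atz(n,q["at"],z)))
s=arm.observe();print(s["t"],s["joint_pos"])
from scipy.spatial.transform import Rotation as Ro
print(Ro.from_quat(s["eef_rot"]).as_matrix())
E
```

```text
[551.575  80.668   0.209] [[-0.394 -0.635]
 [ 0.293 -0.118]
 [ 0.272  0.147]
 [ 0.23  -0.385]
 [ 0.412 -0.359]
 [-0.485 -0.746]
 [-0.614 -0.899]
 [ 0.796 -0.532]
 [-0.534 -0.999]
 [ 1.331 -0.981]
 [ 1.493 -0.508]]
[550.111  80.612   0.208] [555.232  81.131   0.206]
top [  -4.147 -196.497]
top [  -6.612 -141.429]
scene [  19.547 -170.508]
top magazine {'extent': [231.6, 169.5, 278.0, 194.9], 'score': 0.91}
top magazine {'extent': [159.1, 256.6, 186.6, 310.5], 'score': 0.88}
top magazine {'extent': [310.8, 226.2, 337.6, 287.4], 'score': 0.77}
top magazine [-300.793 -277.735]
top magazine [-238.595  201.745]
top magazine [  5.49  -92.031]
scene magazine {'extent': [341.6, 194.3, 374.6, 240.8], 'score': 0.98}
scene magazine {'extent': [232.4, 140.4, 272.2, 162.0], 'score': 0.67}
scene magazine {'extent': [221.8, 181.7, 270.8, 233.6], 'score': 0.66}
scene magazine [-293.694 -286.236]
scene magazine [-229.345  191.003]
scene magazine [  -4.206 -110.55 ]
top handle_back {'extent': [156.7, 258.0, 184.4, 311.5], 'score': 0.9}
top handle_back {'extent': [309.7, 227.0, 334.7, 285.5], 'score': 0.83}
top handle_back {'extent': [230.8, 169.6, 284.0, 195.8], 'score': 0.78}
top handle_back [-205.633 -305.411]
top handle_back [-335.686  202.849]
top handle_back [  -8.385 -203.734]
scene handle_back {'extent': [342.3, 195.3, 375.1, 239.1], 'score': 0.91}
scene handle_back {'extent': [229.8, 136.7, 274.3, 163.3], 'score': 0.84}
scene handle_back {'extent': [212.8, 196.0, 258.9, 224.9], 'score': 0.56}
scene handle_back [-317.869  192.746]
scene handle_back [-206.425 -319.879]
scene handle_back [  18.708 -200.897]
1.4 [ 1.007  0.591  0.048  1.609 -0.033  0.943 -0.034]
[[ 0.892  0.453 -0.   ]
 [ 0.453 -0.892  0.   ]
 [-0.    -0.    -1.   ]]
```

Call:
servo_tool(
  moves=[
    [[0,0,0],-8.35],
    [[0,0,0],-8.35],
    [[0,0,0],-8.35],
    [[0,0,0],-8.35],
    [[0,0,0],-8.35],
    [[0,0,0],-8.35],
    [[0,0,0],-8.35],
    [[0,0,0],-8.35],
    [[0,0,0],-8.3],
  ],
  gripper=-0.65,
  newtons=20,
)

```text
t: 2.3
tcp_pos: [328.0, -646.6, 248.3]
eef_rot: [0.627, 0.779, -0.0, -0.0]
wrist_force: [-0.1, -0.7, -0.1]
width: 0.824
gripper_force: 0.0
```

```bash
cat > st.py <<'E'
from h import *
from scipy.spatial.transform import Rotation as Ro
np.set_printoptions(precision=1,suppress=True)
P=np.array([551.575,80.668,.209])
def st():
    s=arm.observe();R=Ro.from_quat(s["eef_rot"]).as_matrix();c,q=np.cos(P[2]),np.sin(P[2])
    f=np.array(s["wrist_force"]);F=[c*f[0]+q*f[1],-q*f[0]+c*f[1],f[2]]
    print("t",round(s["t"],2),"S",W2S(P,s["tcp_pos"]),"z",round(s["tcp_pos"][2],1),"yawerr deg",round(np.degrees(np.arctan2(R[1,0],R[0,0])-np.pi/2-P[2]),2),"F",np.array(F),"w",round(s["width"]*85,1),"gf",s["gripper_force"])
    return s,R
if __name__=="__main__": st()
E
python3 - <<'E'
from st import *
s,R=st();print(s["joint_pos"])
W=S2W(P,[(-40,-222,180)])[0];print(W,R.T@(W-s["tcp_pos"]))
E
```

```text
t 2.3 S [-369.6 -665. ] z 248.3 yawerr deg 0.37 F [-0.2 -0.7 -0.1] w 70.0 gf 0.0
[ 1.2  0.6 -0.3  1.6  0.2  1.   1.1]
[ 558.5 -144.8  180. ] [440.9 332.5  68.2]
```

Call:
servo_tool(
  moves=[
    [[36.7,27.7,5.5],0],
    [[36.7,27.7,5.5],0],
    [[36.7,27.7,5.5],0],
    [[36.7,27.7,5.5],0],
    [[36.7,27.7,5.5],0],
    [[36.7,27.7,5.5],0],
    [[36.7,27.7,5.5],0],
    [[36.7,27.7,5.5],0],
    [[36.7,27.7,5.5],0],
    [[36.7,27.7,5.5],0],
    [[36.7,27.7,5.5],0],
    [[36.7,27.7,5.5],0],
  ],
)

```text
t: 3.5
tcp_pos: [562.4, -145.0, 182.4]
eef_rot: [0.629, 0.777, 0.0, 0.0]
wrist_force: [0.4, 0.4, 0.4]
width: 0.824
gripper_force: 0.0
```

Call:
servo_tool(
  moves=[
    [[0,0,0],0],
    [[0,0,0],0],
    [[0,0,0],0],
  ],
)

```text
t: 3.8
tcp_pos: [561.1, -148.1, 182.3]
eef_rot: [0.63, 0.777, -0.001, 0.0]
wrist_force: [-0.6, -0.2, 0.7]
width: 0.825
gripper_force: 0.0
```

```bash
python3 - <<'E'
from st import *
s,R=st();print(s["joint_pos"])
W=S2W(P,[(-40,-222,90)])[0];print(R.T@(W-s["tcp_pos"]))
E
```

```text
t 3.8 S [ -38.2 -225.7] z 182.3 yawerr deg -0.06 F [-0.7 -0.   0.7] w 70.1 gf 0.0
[ 0.4  0.5 -0.3  2.   0.2  0.7  0.2]
[ 3.8 -1.8 92.3]
```

Call:
servo_tool(
  moves=[
    [[1,-0.5,22],0],
    [[1,-0.5,22],0],
    [[1,-0.5,22],0],
    [[0,0,0],0],
    [[0,0,0],0],
  ],
)

```text
t: 4.3
tcp_pos: [559.0, -145.6, 116.4]
eef_rot: [0.63, 0.776, -0.0, -0.0]
wrist_force: [-0.2, 0.2, -0.1]
width: 0.824
gripper_force: 0.0
```

```bash
python3 - <<'E'
from st import *
s,R=st();tc=np.array(s["tcp_pos"]);X=[]
out=[]
for n,(x,y,w,h) in dict(top=(225,140,100,100),scene=(170,130,100,100)).items():
    k=4;im=cv2.resize(viewer.camera(n)[y:y+h,x:x+w],None,fx=k,fy=k,interpolation=cv2.INTER_CUBIC)
    def pt(X,c,m=cv2.MARKER_CROSS): cv2.drawMarker(im,tuple(int(v) for v in (proj(n,X)+.5-[x,y])*k),c,m,8,1)
    for sy in(-1,1):
        pt(tc+R@[0,sy*35,9],(0,255,0));pt(tc+R@[0,sy*49.5,9],(255,255,0))
    for yy in(-236,-50): pt(S2W(P,[(-63,yy,48)])[0],(0,0,255))
    for q in[(-37,-240,62),(-32,-240,62),(37,-240,30),(-21,-201,46),(21,-201,46)]: pt(S2W(P,[q])[0],(0,0,255))
    out.append(im)
cv2.imwrite("pics/a.png",np.hstack(out))
E
```

```text
t 4.3 S [ -39.7 -222.9] z 116.4 yawerr deg -0.11 F [-0.1  0.3 -0.1] w 70.0 gf 0.0
```

View pics/a.png

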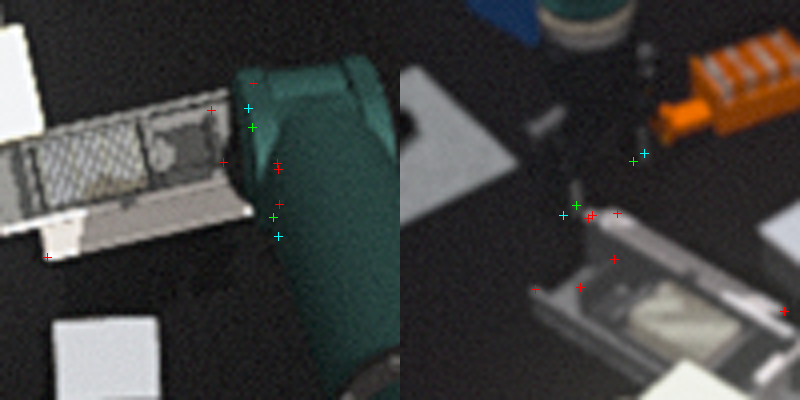

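The scene crop shows the pads at (577,200) and (642,145), where predicted. The wall markers at (590,216) and (534,291) lie on the real edges. The fingers straddle the near wall and bar, so I descend.

Call:
servo_tool(
  moves=[
    [[0,0,20],0],
    [[0,0,20],0],
    [[0,0,10],0],
    [[0,0,0],0],
  ],
)

```text
t: 4.8
tcp_pos: [559.2, -144.0, 65.9]
eef_rot: [0.629, 0.777, -0.0, -0.0]
wrist_force: [-0.6, -0.0, 0.4]
width: 0.827
gripper_force: 0.0
```

Call:
servo_tool(
  moves=[
    [[0,0,10],0],
    [[0,0,10],0],
    [[0,0,8],0],
    [[0,0,0],0],
    [[0,0,0],0],
  ],
)

```text
t: 5.3
tcp_pos: [559.4, -143.8, 38.0]
eef_rot: [0.629, 0.777, -0.0, -0.0]
wrist_force: [-0.4, -0.4, -0.0]
width: 0.825
gripper_force: 0.0
```

```bash
python3 st.py
```

```text
t 5.3 S [ -38.9 -221.2] z 38.0 yawerr deg 0.05 F [-0.5 -0.3 -0. ] w 70.1 gf 0.0
```

Call:
servo_tool(
  moves=[
    [[0,3,0],0],
    [[0,3,0],0],
    [[0,3,0],0],
    [[0,3,0],0],
    [[0,2,0],0],
    [[0,0,0],0],
    [[0,0,0],0],
    [[0,0,0],0],
  ],
  gripper=0.05,
)

```text
t: 6.1
tcp_pos: [560.0, -143.9, 34.5]
eef_rot: [0.63, 0.776, -0.009, -0.009]
wrist_force: [-12.5, -3.5, -10.1]
width: 0.476
gripper_force: 6.4
```

```bash
python3 - <<'E'
from st import *
st();k=5;x,y,w,h=190,170,110,80
im=cv2.resize(viewer.camera("scene")[y:y+h,x:x+w],None,fx=k,fy=k,interpolation=cv2.INTER_CUBIC)
cv2.imwrite("pics/b.png",im)
E
```

```text
t 6.1 S [ -38.4 -221.4] z 34.5 yawerr deg -0.14 F [-12.9  -0.8 -10.1] w 40.4 gf 6.38136550784111
```

View pics/b.png

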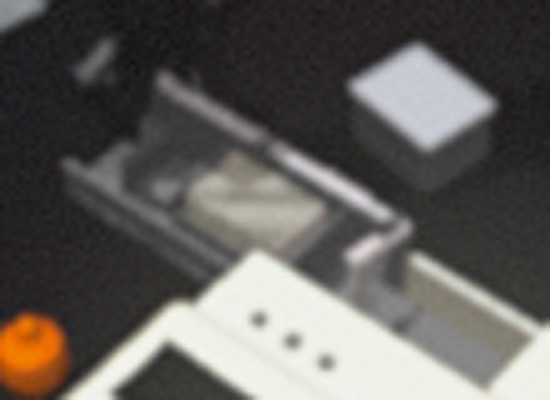

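The bar only half moved. The TCP was stopped at x -38 with 13 N across and 10 N down, which means the bar's edge jammed by friction against the pad, since that edge swings downwards. I back off, raise the hand, and follow the edge's arc instead.

Call:
servo_tool(
  moves=[
    [[0,-7,0],0],
    [[0,-7,0],0],
    [[0,-7,0],0],
    [[0,0,-7],0],
    [[0,0,-7],0],
    [[0,0,0],0],
    [[0,0,0],0],
  ],
  gripper=-0.18,
)

```text
t: 6.85
tcp_pos: [553.9, -145.2, 53.1]
eef_rot: [0.629, 0.777, 0.001, 0.001]
wrist_force: [-0.7, 0.4, -0.2]
width: 0.592
gripper_force: 0.0
```

```bash
python3 st.py
```

```text
t 6.85 S [ -44.6 -221.5] z 53.1 yawerr deg 0.06 F [-0.6  0.6 -0.2] w 50.3 gf 0.0
```

Call:
servo_tool(
  moves=[
    [[0,3.5,0],0],
    [[0,2,2.5],0],
    [[0,2,2.5],0],
    [[0,2.5,2],0],
    [[0,2.5,2],0],
    [[0,0,0],0],
  ],
)

```text
t: 7.45
tcp_pos: [562.9, -143.1, 42.2]
eef_rot: [0.629, 0.777, -0.002, -0.002]
wrist_force: [-3.6, -0.0, -1.4]
width: 0.589
gripper_force: 2.2
```

```bash
python3 st.py
```

```text
t 7.45 S [ -35.3 -221.2] z 42.2 yawerr deg 0.03 F [-3.5  0.7 -1.4] w 50.1 gf 2.1514680236577988
```

Call:
servo_tool(
  moves=[
    [[0,3,1.5],0],
    [[0,3,1.5],0],
    [[0,3,1],0],
    [[0,3,1],0],
    [[0,3,0.5],0],
    [[0,3,0],0],
    [[0,0,0],0],
    [[0,0,0],0],
  ],
)

```text
t: 8.25
tcp_pos: [579.1, -139.3, 36.2]
eef_rot: [0.629, 0.777, -0.002, -0.003]
wrist_force: [-5.5, -0.5, -4.4]
width: 0.591
gripper_force: 2.4
```

```bash
python3 st.py
```

```text
t 8.25 S [ -18.7 -220.9] z 36.2 yawerr deg 0.01 F [-5.5  0.6 -4.4] w 50.3 gf 2.4369462579488754
```

Call:
servo_tool(
  moves=[
    [[0,0,0],0],
    [[0,-1,0],0],
    [[0,-1,0],0],
    [[0,0,0],0],
  ],
  gripper=0.02,
)

```text
t: 8.65
tcp_pos: [579.5, -139.3, 37.3]
eef_rot: [0.629, 0.777, -0.001, -0.001]
wrist_force: [-3.6, -0.6, -3.6]
width: 0.494
gripper_force: 2.2
```

```bash
python3 - <<'E'
from st import *
st();k=5;x,y,w,h=190,170,110,80
im=cv2.resize(viewer.camera("scene")[y:y+h,x:x+w],None,fx=k,fy=k,interpolation=cv2.INTER_CUBIC)
for a,c in((0,(0,0,255)),(.72,(0,255,255)),(.85,(0,255,0)),(.95,(255,0,0))):
    v=np.array([47,-38]);cs,sn=np.cos(a),np.sin(a);X=[-36+cs*v[0]-sn*v[1],-2,66+sn*v[0]+cs*v[1]]
    cv2.drawMarker(im,tuple(int(q) for q in (proj("scene",S2W(P,[X])[0])+.5-[x,y])*k),c,cv2.MARKER_CROSS,10,1)
cv2.imwrite("pics/c.png",im)
E
```

```text
t 8.65 S [ -18.4 -221. ] z 37.3 yawerr deg 0.04 F [-3.6  0.1 -3.6] w 42.0 gf 2.2445983439683914
```

View pics/c.png

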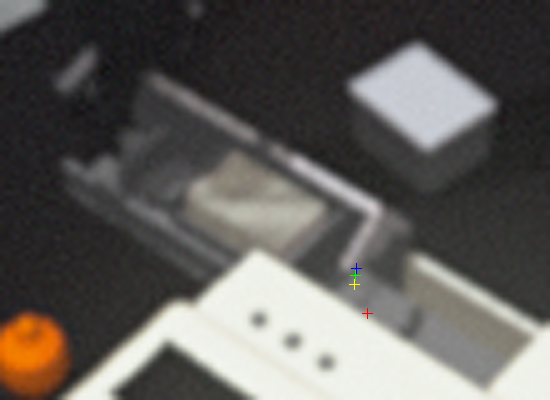

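The shutter edge is at (348,268), at or past the marks for 0.85–0.95 rad, so the gate is well open. I push along the trough.

Call:
servo_tool(
  moves=[
    [[5,0,0],0],
    [[5,0,0],0],
    [[5,0,0],0],
    [[5,0,0],0],
    [[5,0,0],0],
    [[5,0,0],0],
    [[5,0,0],0],
    [[5,0,0],0],
    [[0,0,0],0],
  ],
)

```text
t: 9.6
tcp_pos: [572.2, -102.0, 38.3]
eef_rot: [0.629, 0.777, -0.001, 0.001]
wrist_force: [-3.5, -4.8, -0.3]
width: 0.492
gripper_force: 2.8
```

```bash
python3 st.py
```

```text
t 9.6 S [ -17.7 -183. ] z 38.3 yawerr deg 0.01 F [-4.4 -4.  -0.3] w 41.8 gf 2.791379524860531
```

Call:
servo_tool(
  moves=[
    [[5,0,0],0],
    [[5,0,0],0],
    [[5,0,0],0],
    [[5,0,0],0],
    [[5,0,0],0],
    [[5,0,0],0],
    [[5,0,0],0],
    [[5,0,0],0],
    [[0,0,0],0],
  ],
)

```text
t: 10.5
tcp_pos: [563.8, -62.7, 38.3]
eef_rot: [0.629, 0.777, -0.001, 0.001]
wrist_force: [-4.1, -4.6, -0.3]
width: 0.487
gripper_force: 3.0
```

```bash
python3 - <<'E'
from st import *
st();k=5;x,y,w,h=190,170,110,80
im=cv2.resize(viewer.camera("scene")[y:y+h,x:x+w],None,fx=k,fy=k,interpolation=cv2.INTER_CUBIC)
cv2.imwrite("pics/d.png",im)
E
```

```text
t 10.5 S [ -17.8 -142.8] z 38.3 yawerr deg 0.01 F [-4.9 -3.7 -0.3] w 41.4 gf 3.022160092368722
```

View pics/d.png

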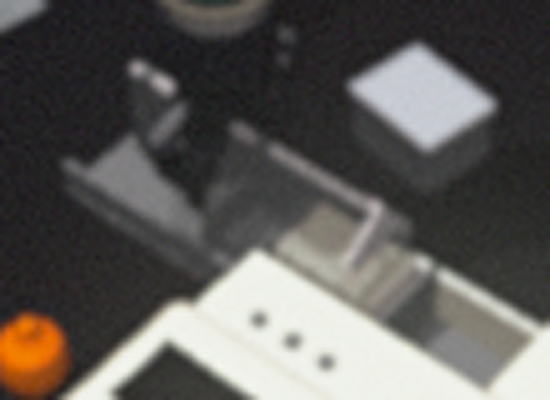

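The magazine box at (330,240)–(420,270) is passing under the raised shutter at (350,265) and its nose is past the gate. I continue.

Call:
servo_tool(
  moves=[
    [[5,0,0],0],
    [[5,0,0],0],
    [[5,0,0],0],
    [[5,0,0],0],
    [[5,0,0],0],
    [[5,0,0],0],
    [[5,0,0],0],
    [[5,0,0],0],
    [[5,0,0],0],
    [[5,0,0],0],
    [[5,0,0],0],
    [[0,0,0],0],
  ],
)

```text
t: 11.75
tcp_pos: [552.2, -8.7, 38.3]
eef_rot: [0.629, 0.777, -0.001, 0.001]
wrist_force: [-4.6, -3.4, 0.7]
width: 0.486
gripper_force: 3.1
```

Call:
servo_tool(
  moves=[
    [[3,0,0],0],
    [[3,0,0],0],
    [[3,0,0],0],
    [[3,0,0],0],
    [[3,0,0],0],
    [[3,0,0],0],
    [[0,0,0],0],
  ],
)

```text
t: 12.45
tcp_pos: [548.5, 8.4, 38.3]
eef_rot: [0.63, 0.777, -0.001, 0.001]
wrist_force: [-4.5, -5.1, 1.4]
width: 0.487
gripper_force: 3.1
```

```bash
python3 st.py
```

```text
t 12.45 S [-18. -70.] z 38.3 yawerr deg -0.01 F [-5.4 -4.   1.4] w 41.4 gf 3.13700582832098
```

Call:
servo_tool(
  moves=[
    [[2,0,0],0],
    [[2,0,0],0],
    [[2,0,0],0],
    [[2,0,0],0],
    [[0,0,0],0],
  ],
)

```text
t: 12.95
tcp_pos: [547.0, 16.0, 38.3]
eef_rot: [0.63, 0.777, -0.001, 0.001]
wrist_force: [-4.2, -5.4, 0.6]
width: 0.489
gripper_force: 3.3
```

Call:
servo_tool(
  moves=[
    [[2,0,0],0],
    [[2,0,0],0],
    [[0,0,0],0],
  ],
)

```text
t: 13.25
tcp_pos: [546.8, 16.4, 38.4]
eef_rot: [0.631, 0.775, -0.003, 0.002]
wrist_force: [-3.1, -11.9, -0.1]
width: 0.489
gripper_force: 6.5
```

```bash
python3 st.py
```

```text
t 13.25 S [-18.  -61.9] z 38.4 yawerr deg -0.28 F [ -5.5 -11.   -0.1] w 41.6 gf 6.4543988183140755
```

Call:
servo_tool(
  moves=[
    [[2,0,0],0],
    [[2,0,0],0],
    [[0,0,0],0],
    [[0,0,0],0],
  ],
)

```text
t: 13.65
tcp_pos: [546.2, 16.6, 38.4]
eef_rot: [0.633, 0.774, -0.004, 0.003]
wrist_force: [-1.4, -17.0, 0.3]
width: 0.495
gripper_force: 9.2
```

```bash
python3 - <<'E'
from st import *
st();k=5;x,y,w,h=190,170,110,80
im=cv2.resize(viewer.camera("scene")[y:y+h,x:x+w],None,fx=k,fy=k,interpolation=cv2.INTER_CUBIC)
cv2.imwrite("pics/e.png",im)
E
```

```text
t 13.65 S [-18.6 -61.6] z 38.4 yawerr deg -0.52 F [ -4.9 -16.4   0.3] w 42.1 gf 9.234709739685059
```

View pics/e.png

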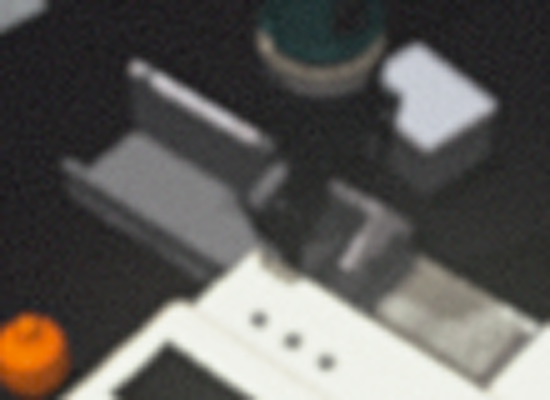

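The nose is up against the cover edge at (490,370), the box is fully past the shutter, and the force rises without further motion, so it is home. I back off and then release the bar.

Call:
servo_tool(
  moves=[
    [[-4,0,0],0],
    [[-4,0,0],0],
    [[-4,0,0],0],
    [[-4,0,0],0],
    [[0,0,0],0],
  ],
)

```text
t: 14.2
tcp_pos: [547.8, 12.0, 38.1]
eef_rot: [0.629, 0.778, 0.0, -0.001]
wrist_force: [-5.4, 0.1, -0.4]
width: 0.491
gripper_force: 2.7
```

Call:
servo_tool(
  moves=[
    [[0,-2,0],0],
    [[0,-3,0],0],
    [[0,-4,0],0],
    [[0,-4,0],0],
    [[0,-4,0],0],
    [[0,-4,0],0],
    [[0,-2,0],0],
    [[0,0,0],0],
    [[0,0,0],0],
  ],
  gripper=-0.42,
)

```text
t: 15.1
tcp_pos: [526.5, 5.5, 37.8]
eef_rot: [0.629, 0.777, 0.0, 0.0]
wrist_force: [0.0, -0.4, 0.3]
width: 0.709
gripper_force: 0.0
```

```bash
python3 st.py
```

```text
t 15.1 S [-40.2 -68.3] z 37.8 yawerr deg 0.04 F [-0.  -0.4  0.3] w 60.3 gf 0.0
```

Call:
servo_tool(
  moves=[
    [[0,-1,-5],0],
    [[0,0,-10],0],
    [[0,0,-20],0],
    [[0,0,-30],0],
    [[0,0,-40],0],
    [[0,0,-40],0],
    [[0,0,0],0],
  ],
)

```text
t: 15.8
tcp_pos: [528.9, 5.7, 188.6]
eef_rot: [0.629, 0.777, 0.004, 0.004]
wrist_force: [0.5, -0.1, -0.3]
width: 0.707
gripper_force: 0.0
```

Call:
servo_tool(
  moves=[
    [[-40,-10,-5],0],
    [[-40,-10,-5],0],
    [[-40,-10,-5],0],
    [[-40,-10,-5],0],
    [[-40,-10,-5],0],
    [[-40,-10,-5],0],
    [[-40,-10,-5],0],
    [[0,0,0],0],
    [[0,0,0],0],
    [[0,0,0],0],
    [[0,0,0],0],
  ],
)

```text
t: 16.9
tcp_pos: [515.2, -281.1, 217.6]
eef_rot: [0.628, 0.778, 0.0, -0.001]
wrist_force: [0.4, -0.3, -0.0]
width: 0.704
gripper_force: 0.0
```

```bash
python3 - <<'E'
from st import *
import ov
st()
for n in("top","scene"): cv2.imwrite(f"pics/raw_{n}.png",viewer.camera(n))
ov.overlay(P,56,"f")
a=cv2.imread("pics/f_top.png");b=cv2.imread("pics/f_scene.png")[:400]
a=a[200:500,:];cv2.imwrite("pics/f.png",np.vstack([a,cv2.resize(b[:300],(600,300)) if 0 else np.pad(b[50:350],((0,0),(0,160),(0,0)))]))
E
```

```text
t 16.9 S [-110.7 -346.4] z 217.6 yawerr deg 0.21 F [ 0.3 -0.4 -0. ] w 59.9 gf 0.0
```

View pics/f.png

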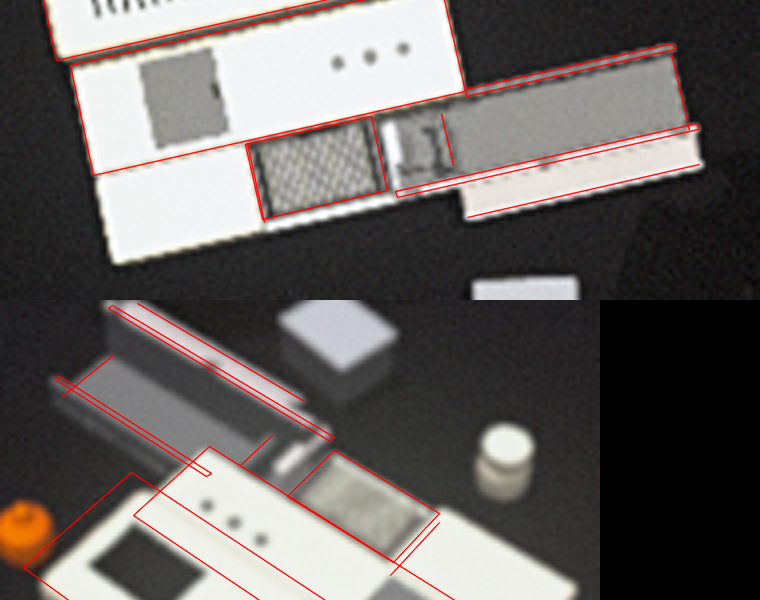

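The box fills the channel up to the stop (top crop (250,145)–(385,190)). The gate is shut over the neck at (388,145), the bar is back out, and the bystanders in view have not moved.

```bash
python3 -c "
from workcell import arm
print(arm.finish_job())"
```

```text
the job is handed in; nothing more can be done
None
```

The magazine is fully home against the end stop, the gate is shut over its neck, and the hand is clear; I handed the job in at about 17 s (limit 43 s), and my first press on the bar jammed part-way, so I backed off and pressed again.

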